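# Level the rocking tile of a balance stand and hold it flush

### The job

The white tile of the balance stand rocks on its axle and lies tipped. Slide the grey levelling block, tongue first and flat on the bench, well under the raised end of the tile (the only end where it fits) and let go of it; then press that end down until the tile lies level on the block, flush with the side rails, and finish while still holding it pressed down. Leave the bottle, the dish and the jar where they are.

Things in the scene. Friction and masses are not known exactly. Their poses are not given: they have to be found in the camera images.
- stand: Fixed dark steel stand; origin on the bench at its centre. Two side rails (14 mm wide, 180 mm long along y, 40 mm high, centred at x = -65 and +65 mm), joined in the middle by a low cross-plate and axle bearer (within 18 mm of the middle in y, up to 16 mm high). The tile lies between the rails; its ends at +y and -y are open, and the bench is the floor under it.
- tile (a joint): Rocking angle of the white tile about an axle along the stand's x axis, 10 mm above the bench at its centre; -0.12 to 0.12 rad. 0: level. Positive: the end at the stand's +y is raised; negative: the end at -y. Top-heavy: it falls to one stop or the other unless held (under 1 N moves it). At a stop the gap is about 35 mm under the raised end, 13 mm under the low end.
- tile_top (a point): Centre of the top face of the white ceramic tile, 110 mm (stand x) by 180 mm (stand y) by 16 mm thick; z axis normal to the face. When level, its underside is 24 mm and its top 40 mm above the bench, flush with the rails.
- block: Loose grey plastic levelling block, 0.15 to 0.24 kg; origin at the centre of its underside. Slab 95 mm long (x), 44 wide (y), 24 thick, with an upright grip fin: x -45 to -5 mm, 20 mm wide (y), reaching 66 mm above the bench. The tongue (bare slab, x -5 to +47.5 mm) goes under the tile, the fin stays outside. Well under: at least 35 mm of tongue beneath the tile.
- block_grip (a point): Centre of the grip fin, 45 mm above the bench, 25 mm behind the block's centre (block x = -25 mm); same axes as the block. Pinch the fin across its 20 mm width (block y).
- block_tip (a point): Middle of the tongue's end face, 12 mm above the bench, at block x = +47.5 mm; same axes as the block.
- bottle: Bystander: closed black bottle, 64 mm across, 130 mm tall, origin at its base.
- dish: Bystander: flat steel weighing dish, 90 mm across, 20 mm high, origin at its base.
- jar: Bystander: small amber jar with a lid, 60 mm across, 70 mm tall, origin at its base.
Things that resemble listed ones, but are neither listed nor needed, are in the scene too. Of the things shaped like the block, the grey one is meant.

How it is judged:
By the outcome, as a careful person would: the job done as asked, in the order asked, and still so for the second after the job is handed in, while the arm keeps its last pose, push and grip.
It also fails if it takes over 45 s, if anything falls off the work surface, if the arm or the gripper's body presses on something with over 40 N, if the wrist force passes 120 N, or if a joint passes its speed limit or range.

### The arm

A 6-joint arm with a two-finger parallel gripper is mounted at the origin on the work surface. World frame = base frame: x ahead of the robot, y to its left, z up, the work surface at z = 0. Lengths are in m, angles in rad, forces in N, time in s.
With the tool pointing down it reaches from about 0.425 to 0.95 m from the base axis. Payload 3.5 kg.
Tool frame: the origin (TCP) lies at the very end of the fingers, on their centre line; the grasp point (between the pads) lies 19 mm behind it; z points along the fingers, y is the direction in which the jaws open and shut (so a half turn about z gives the same grasp; the last joint's range is limited). The gripper opens to 85 mm and grips with 20 to 120 N. Pads are 22 mm wide; open, the fingers measure 114 mm over their backs; the gripper's body (76 mm by 85 mm) begins 54 mm behind the grasp point. The pads swing forward as they close: fully open they stand 13 mm farther back than shut.
Start: joints at [1.155, 0.286, 1.577, -0, 1.279, -0.15], TCP at [0.177, 0.651, 0.231] pointing down, gripper open.
Joint ranges: [-2.77, 2.77], [-0.9, 2.22], [0.21, 2.48], [-1.53, 4.67], [0.24, 2.81], [-2.84, 2.84]. Speed limits (rad/s): [2.79, 2.79, 3.14, 3.14, 3.14, 3.14].

### API

Orientations are given as a unit quaternion [x, y, z, w].
In Python, from plant import ctrl, imaging gives the robot as it stands.
- The arm moves only by the shell command python3 -m creep 'ROWS' [OPENING] [FORCE]. ROWS is JSON, one flat list of numbers, 4 for each row, row after row: the shift along the tool's x, y, z in units of 25 mm (1.0 is 25 mm), then the turn about the tool's z in units of 5 degrees (1.0 is 5 degrees). A call has 1 to 20 rows; each row is the pose to reach, as a shift and turn from the pose commanded when the call began, along the tool's axes at that moment; what a row does not reach only later rows make up. A row lasts 1/12 s, in which the tool goes at most 41.7 mm and 7.16 degrees, less where a joint would pass 70% of its speed; a pose out of reach is approached as far as the arm can. A call with a gripper value outside its range is refused whole. OPENING is the closure in counts, from 0 (fully open) to 255 (shut), set as the call begins (- or left out, the last holds). The fingers move at their own pace and stop on an object; FORCE is the grip in N (left out, the last holds). Time passes only in rows, so rows that repeat a pose let the fingers close. It gives the time, the measured TCP pose, the force and the opening at its end, in the units of the state.
- ctrl.get_state(): the state, without advancing time (a new reading comes with each control period).
- imaging.read_camera(name): name is "scene" or "side" or "wrist"; returns the picture (400x640x3 uint8, red, green, blue); there is no depth.
- imaging.camera_info(name): a dict with "intrinsics" (3x3 intrinsics, pixels), "origin" and "attitude" of the camera in the world. Camera axes: x right, y down, z forward; pixel columns grow to the right and rows downward; lengths in m; the calibration is good to about 2 mm. A picture is of the moment at which its call begins: read the wrist's pose just before it. camera_info takes no time and is no camera call; for the wrist camera it gives the pose at the moment of the call.
- ctrl.sign_off(): hands the job in, once; it reports no verdict.
Trained networks look in the newest picture that a camera, given by its name, has taken for a name from the list of things; names that differ only in an ending like _2 or _b are one class to them, and where a whole thing is asked for, a point or a joint stands for the part that bears it (a point fixed in the world has none). Each returns a list of dicts, best first, with "p" (0 to 1); they miss things now and then, are a little off and sometimes report something else, mostly with a low value. They report only what shows in the picture. A call takes as long as a camera call. They do not tell look-alikes from the thing itself.
- imaging.silhouettes(camera, name): "mask" (400x640 bool, what is visible of it) and "uv" ([column, row] in pixels, amid what is visible of it).
The state is a dict: "time": time; "qpos": joint angles; "dq": joint speeds; "joint_efforts": joint torques, N m; "eef_pos": TCP position; "tcp_rot": TCP orientation; "contact_force": force on the tool from outside, world axes, zero at the start; "wrist_torque": the same for the moment, N m; "opening": opening from 0.0 (shut) to 1.0 (fully open).
Only numpy, scipy, OpenCV 4.12 (cv2) and the standard library are available. Lean on these libraries where they do the work, as an engineer would, in place of code of your own. Each camera call takes 0.05 s, during which the arm holds its last target.

## Working session

There is one attempt and no reset: what is moved stays moved. The work goes in short steps, Python scripts to look and compute and a shell command to move; the robot and the scene stay as the last step left them, time stands still between calls to the robot, and variables do not carry over. Pictures are saved under pics/ and viewed, and the job is handed in when it is done.

```bash
ls; mkdir -p pics; python3 - <<'E'
from plant import ctrl, imaging
import cv2
s=ctrl.get_state();print(s)
for n in("scene","side"):
    im=imaging.read_camera(n);cv2.imwrite(f"pics/{n}0.png",im[:,:,::-1]);print(imaging.camera_info(n))
E
```

```text
pics
{'time': 0.0, 'qpos': array([ 1.15499024e+00,  2.87166696e-01,  1.57816488e+00, -1.23817638e-05,
        1.27861161e+00, -1.49996430e-01]), 'dq': array([-0.00171201,  0.00017624, -0.00028802, -0.00158595, -0.0024386 ,
        0.00025812]), 'joint_efforts': array([-1.25900737e-03, -4.05976260e+01, -2.92625999e+01, -1.97887061e-04,
        5.86518217e-03, -1.38714213e-05]), 'eef_pos': array([0.17702056, 0.6506957 , 0.22995306]), 'tcp_rot': array([ 1.32512044e-01,  9.91180698e-01, -1.13020431e-03, -3.22376542e-04]), 'contact_force': array([-0.52784853, -0.04156035,  0.83986248]), 'wrist_torque': array([-0.02101459,  0.01378121,  0.0109847 ]), 'opening': 1.0038201388741665}
{'intrinsics': array([[387.67898484,   0.        , 312.27955124],
       [  0.        , 387.67898484, 203.88403013],
       [  0.        ,   0.        ,   1.        ]]), 'origin': array([ 1.02652259, -0.77885302,  0.97495034]), 'attitude': array([ 0.88655019,  0.26868373, -0.1031725 , -0.36220608])}
{'intrinsics': array([[383.34850983,   0.        , 325.80099066],
       [  0.        , 383.34850983, 203.46683909],
       [  0.        ,   0.        ,   1.        ]]), 'origin': array([ 0.3146729 , -0.86739527,  0.84699384]), 'attitude': array([ 0.90153206, -0.13838599,  0.05559716, -0.40619973])}
```

View pics/scene0.png

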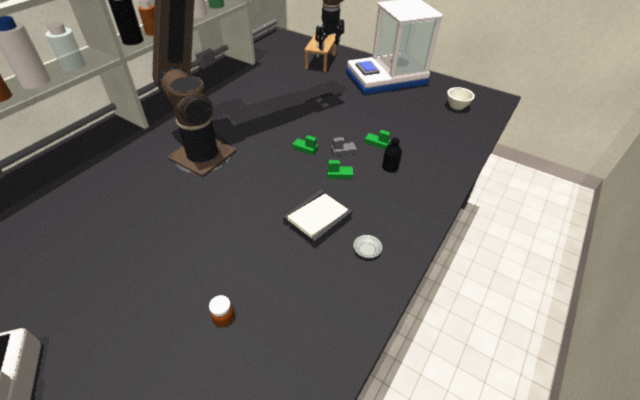

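View pics/side0.png

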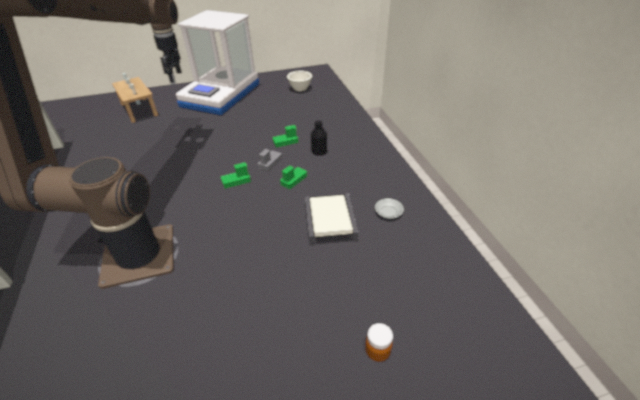

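The grey block is at scene (343,147) and side (270,158). Three green look-alikes sit around it, at scene (306,145), (378,138) and (340,169). The stand is at scene (318,215), the dish at (368,247), the bottle at (392,156) and the jar at (221,311). I'll zoom in and measure.

```bash
cat > h.py <<'E'
import numpy as np,cv2
from scipy.spatial.transform import Rotation as R
from plant import ctrl, imaging
def cam(n):
    i=imaging.camera_info(n);return np.array(i["intrinsics"]),np.array(i["origin"]),R.from_quat(i["attitude"]).as_matrix()
def onplane(c,uv,z):
    K,o,A=c;uv=np.atleast_2d(uv).astype(float)
    d=np.c_[uv,np.ones(len(uv))]@np.linalg.inv(K).T@A.T
    return o+d*((z-o[2])/d[:,2])[:,None]
def proj(c,p):
    K,o,A=c;q=(np.atleast_2d(p)-o)@A@K.T
    return q[:,:2]/q[:,2:]
E
python3 - <<'E'
from h import *
for n,(x,y) in {"scene":(343,180),"side":(300,190)}.items():
    im=imaging.read_camera(n);c=cam(n)
    k=im[y-100:y+100,x-130:x+130]
    cv2.imwrite(f"pics/{n}1.png",cv2.resize(k,None,fx=3,fy=3,interpolation=cv2.INTER_CUBIC)[:,:,::-1])
    for t,z in (("block",.02),("tile",.04),("stand",.03),("bottle",.06),("dish",.01),("jar",.035)):
        for r in imaging.silhouettes(n,t):
            print(n,t,round(r["p"],2),np.round(r["uv"],1),r["mask"].sum(),np.round(onplane(c,r["uv"],z)[0],3), im[r["mask"]].mean(0).round())
E
```

```text
scene block 0.87 [307.8 138.6] 347 [0.301 0.306 0.02 ] [ 35. 123.  51.]
scene block 0.81 [337.3 169.9] 413 [0.503 0.205 0.02 ] [ 38. 129.  54.]
scene block 0.71 [221.5 312.1] 628 [ 0.545 -0.474  0.02 ] [174. 153. 140.]
scene block 0.59 [378.4 139.2] 368 [0.544 0.467 0.02 ] [ 36. 120.  51.]
scene tile 0.91 [319.1 212.4] 1352 [ 0.574 -0.033  0.04 ] [244. 243. 234.]
scene tile 0.47 [319.5 216.9] 2060 [ 0.586 -0.049  0.04 ] [185. 183. 178.]
scene stand 0.89 [321.6 217.2] 2031 [ 0.588 -0.039  0.03 ] [186. 185. 179.]
scene bottle 0.92 [396.  154.4] 485 [0.662 0.366 0.06 ] [19. 18. 19.]
scene dish 0.94 [369.1 244.6] 487 [ 0.766 -0.038  0.01 ] [200. 201. 192.]
scene jar 0.71 [222.7 312.1] 604 [ 0.555 -0.477  0.035] [176. 155. 142.]
side block 0.88 [288.5 139.9] 333 [0.55  0.438 0.02 ] [ 46. 137.  67.]
side block 0.72 [237.5 180.4] 372 [0.321 0.237 0.02 ] [ 44. 144.  68.]
side block 0.71 [268.  158.6] 373 [0.448 0.335 0.02 ] [112. 109. 110.]
side block 0.62 [288.6 180. ] 415 [0.492 0.184 0.02 ] [ 46. 135.  67.]
side tile 0.59 [329.4 217.9] 1369 [ 0.564 -0.062  0.04 ] [239. 236. 221.]
side stand 0.96 [329.8 217.5] 1985 [ 0.569 -0.051  0.03 ] [201. 198. 186.]
side bottle 0.92 [320.4 139.4] 467 [0.656 0.34  0.06 ] [35. 33. 35.]
side dish 0.63 [389. 208.] 369 [ 0.771 -0.047  0.01 ] [193. 194. 188.]
side jar 0.78 [379.9 343.3] 830 [ 0.551 -0.482  0.035] [184. 162. 146.]
```

View pics/scene1.png

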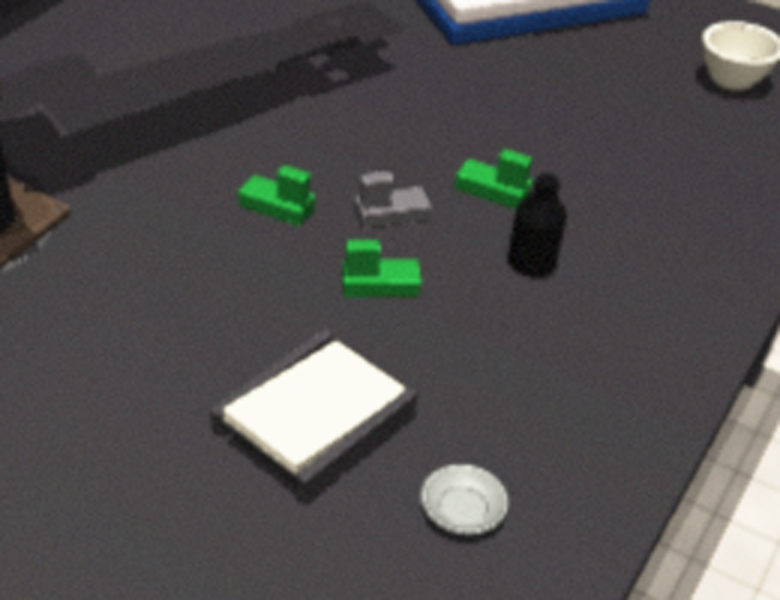

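View pics/side1.png

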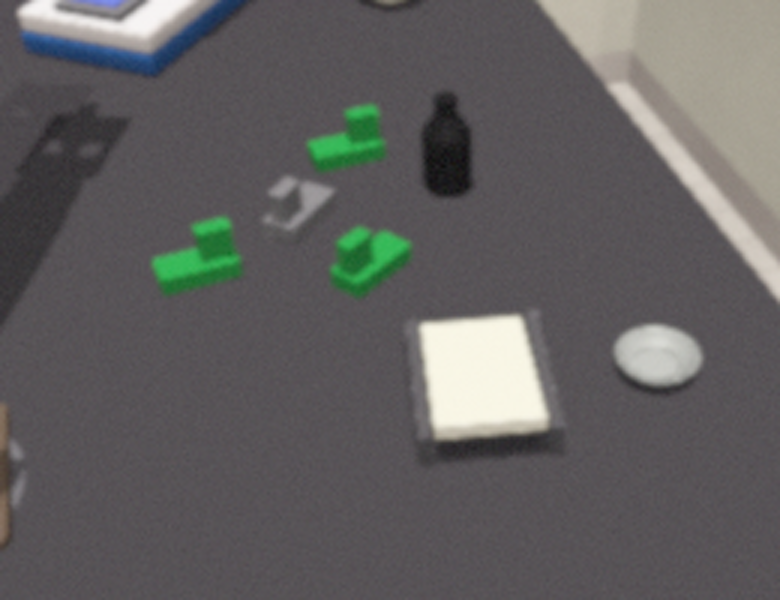

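Both pictures show the grey block at scene (343,147), surrounded by the three green ones. It is the only grey one, so I choose it. The tile's near end (world -y) seems raised. Next I work out a wrist-camera viewing move.

```bash
cat >> h.py <<'E'
def tool():
    s=ctrl.get_state();return np.array(s["eef_pos"]),R.from_quat(s["tcp_rot"]).as_matrix()
def delta(target,yaw_x=None):
    p,A=tool();d=A.T@(np.array(target)-p)/.025
    print("tcp",p.round(4),"rows shift",d.round(3))
E
python3 - <<'E'
from h import *
c=cam("wrist");p,A=tool()
print(p,A.round(3));print("cam in tool",(A.T@(c[1]-p)).round(4),(A.T@c[2]).round(3),c[0])
delta([.50,.20,.36])
E
```

```text
[0.17725562 0.65130222 0.23134298] [[-0.965  0.263  0.   ]
 [ 0.263  0.965  0.   ]
 [-0.     0.    -1.   ]]
cam in tool [ 0.0792  0.0011 -0.1422] [[-0.001 -0.952 -0.306]
 [ 1.    -0.001 -0.   ]
 [-0.    -0.306  0.952]] [[309.57391646   0.         319.0835072 ]
 [  0.         309.57391646 197.66681986]
 [  0.           0.           1.        ]]
tcp [0.1773 0.6513 0.2313] rows shift [-17.198 -14.027  -5.146]
```

```bash
python3 -m creep '[-1.2,-1,-0.4,0,-2.4,-2,-0.8,0,-3.6,-3,-1.2,0,-4.8,-4,-1.6,0,-6,-5,-2,0,-7.2,-6,-2.4,0,-8.4,-7,-2.8,0,-9.6,-8,-3.2,0,-10.8,-9,-3.6,0,-12,-10,-4,0,-13.2,-11,-4.4,0,-14.4,-12,-4.8,0,-15.6,-13,-5,0,-16.5,-13.8,-5,0,-17.2,-14,-5,0,-17.2,-14,-5,0,-17.2,-14,-5,0,-17.2,-14,-5,0,-17.2,-14,-5,0]'
python3 - <<'E'
from h import *
print(tool()[0]);im=imaging.read_camera("wrist");c=cam("wrist")
cv2.imwrite("pics/w1.png",im[:,:,::-1]);np.save("w1.npy",im);np.savez("c1.npz",*c)
for t,z in (("block",.02),("tile",.04),("stand",.03)):
    for r in imaging.silhouettes("wrist",t):
        print(t,round(r["p"],2),np.round(r["uv"],1),r["mask"].sum(),np.round(onplane(c,r["uv"],z)[0],3), im[r["mask"]].mean(0).round())
E
```

```text
time: 2.38
eef_pos: [0.4995, 0.2015, 0.3564]
tcp_rot: [0.132, 0.991, 0.0, -0.0]
contact_force: [-0.5, 0.3, 0.8]
opening: 0.999
[0.49952012 0.20148206 0.35636997]
block 0.98 [398.2  94.6] 2116 [0.449 0.337 0.02 ] [204. 202. 205.]
block 0.66 [488.3 135.8] 2561 [0.544 0.458 0.02 ] [ 49. 201.  93.]
block 0.66 [321.8 158.2] 1758 [0.511 0.204 0.02 ] [ 54. 191.  90.]
block 0.21 [184.5 227.2] 9849 [ 0.563 -0.048  0.02 ] [219. 218. 219.]
tile 0.62 [184.6 229.8] 7301 [ 0.561 -0.038  0.04 ] [252. 252. 251.]
stand 0.51 [184.6 233.2] 7299 [ 0.57  -0.046  0.03 ] [252. 252. 251.]
```

View pics/w1.png

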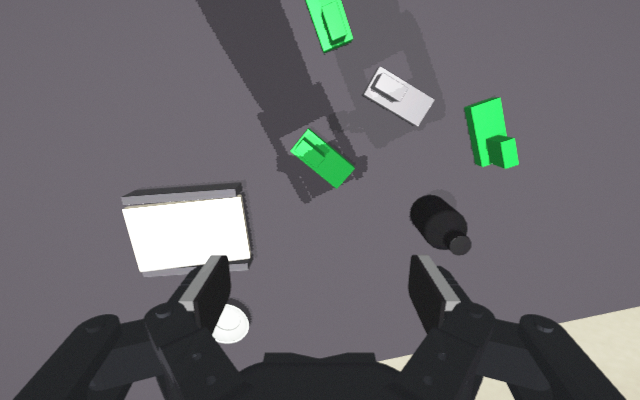

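The wrist view shows the grey block at (398,95), with the fin at (390,85) and the tongue pointing toward (425,118). The green blocks are at (322,158), (330,20) and (490,135), and the stand is at (187,233) with its left (-y) end looking raised. I'll fit models to the silhouettes next.

```bash
cat >> h.py <<'E'
from scipy.optimize import minimize
def box(x0,x1,y0,y1,z0,z1): return np.array([[x,y,z] for x in(x0,x1) for y in(y0,y1) for z in(z0,z1)])/1000
BLOCK=[box(-47.5,47.5,-22,22,0,24),box(-45,-5,-10,10,24,66)]
RAILS=[box(-72,-58,-90,90,0,40),box(58,72,-90,90,0,40)]
def tilebox(a):
    b=box(-55,55,-90,90,14,30); b=b@R.from_euler('x',a).as_matrix().T; b[:,2]+=.010; return b
def place(b,x,y,yaw): return b@R.from_euler('z',yaw).as_matrix().T+[x,y,0]
def render(c,boxes,S=4):
    m=np.zeros((400*1,640),np.uint8); 
    for b in boxes:
        h=cv2.convexHull((proj(c,b)*16).astype(np.int32).reshape(-1,1,2))
        cv2.fillConvexPoly(m,h,255,cv2.LINE_AA,4)
    return m/255.
def fit(obs,make,x0,steps):
    # obs: list of (cam,mask)
    def f(x): return sum(np.abs(render(c,make(x))-m).sum()/m.sum() for c,m in obs)
    best=None
    for _ in range(3):
        sim=np.vstack([x0]+[np.array(x0)+np.eye(len(x0))[i]*steps[i] for i in range(len(x0))])
        r=minimize(f,x0,method="Nelder-Mead",options=dict(initial_simplex=sim,xatol=1e-5,fatol=1e-5,maxiter=600));x0=r.x
    return r.x,r.fun
E
python3 - <<'E'
from h import *
im=np.load("w1.npy").astype(int);z=np.load("c1.npz");c=[z[k] for k in z]
v=im.min(2);sat=im.max(2)-v
m=(v>120)&(sat<50); mb=np.zeros_like(m);mb[55:140,350:445]=m[55:140,350:445]
mb=cv2.morphologyEx(mb.astype(np.uint8),cv2.MORPH_CLOSE,np.ones((7,7)));print("blk",mb.sum())
x,f=fit([(c,mb)],lambda x:[place(b,*x) for b in BLOCK],[.449,.337,np.radians(20)],[.01,.01,.2]);print("block",x[:2].round(4),np.degrees(x[2]),f)
for y0 in (20,-30,60,200):
  x2,f2=fit([(c,mb)],lambda x:[place(b,*x) for b in BLOCK],[.449,.337,np.radians(y0)],[.01,.01,.2]);print(y0,x2.round(4),np.degrees(x2[2]),f2)
  if f2<f:x,f=x2,f2
mt=np.zeros_like(m);t=(v>225);mt[180:290,110:260]=t[180:290,110:260]
for a in(.12,-.12):
  y,g=fit([(c,mt.astype(np.uint8))],lambda q:[place(tilebox(a),*q)],[.565,-.04,0],[.01,.01,.1]);print("tile",a,y.round(4),np.degrees(y[2]),g)
  if a<0:T=y
o=im.astype(np.uint8)[:,:,::-1].copy()
def draw(b):
    cv2.polylines(o,[cv2.convexHull(proj(c,b).astype(np.float32)).astype(np.int32)],True,(0,0,255),1)
for b in BLOCK:draw(place(b,*x))
for b in RAILS+[tilebox(-.12)]:draw(place(b,*T))
cv2.imwrite("pics/w1o.png",cv2.resize(o[40:300,100:460],None,fx=2,fy=2))
E
```

```text
blk 2099
block [0.453  0.3377] 46.34790217056409 0.110532559855767
20 [0.453  0.3377 0.8089] 46.34790217056409 0.110532559855767
-30 [0.4527 0.3379 0.8207] 47.02412505943343 0.11058674065147736
60 [0.4527 0.3375 0.8117] 46.505069337016494 0.11016263580229614
200 [0.4524 0.3374 3.9464] 226.11080879033463 0.17812030004951004
tile 0.12 [ 0.5732 -0.0411 -0.1084] -6.208667972377536 0.1460043255824166
tile -0.12 [ 0.5742 -0.0401 -0.1983] -11.35918660759885 0.10782612036976044
```

View pics/w1o.png

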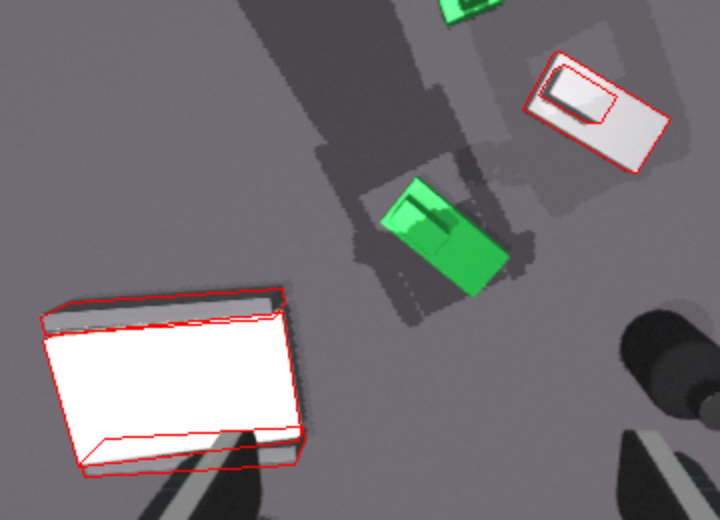

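The fit puts the block at (0.453,0.338) with yaw 46.5°. The stand is at (0.574,-0.040) with yaw -11.4°, and its -y end is raised (residual 0.108 against 0.146 for the other way). The jaws need world angle -43.5°, a turn of +118° about tool z. I'll move above the fin and look again.

```bash
python3 -m creep '[0.4,0.4,0.6,1.4,0.8,0.8,1.2,2.8,1.2,1.2,1.8,4.2,1.6,1.6,2.4,5.6,2,2,3,7,2.4,2.4,3.6,8.4,2.8,2.8,4.2,9.8,3.2,3.2,4.8,11.2,3.5,3.6,5.4,12.6,3.7,3.9,6,14,3.7,3.9,6.6,15.4,3.7,3.9,7,16.8,3.7,3.9,7,18.2,3.7,3.9,7,19.6,3.7,3.9,7,21,3.7,3.9,7,22.4,3.7,3.9,7,23.7,3.7,3.9,7,23.7,3.7,3.9,7,23.7]'
cat > look.py <<'E'
import sys
from h import *
n=sys.argv[1];cn=sys.argv[2]
p,A=tool();print("tcp",p.round(4),"jaw deg",np.degrees(np.arctan2(A[1,1],A[0,1])).round(2),"q6",ctrl.get_state()["qpos"][5].round(3))
im=imaging.read_camera(cn);c=cam(cn)
cv2.imwrite(f"pics/{n}.png",im[:,:,::-1]);np.save(f"{n}.npy",im);np.savez(f"{n}.npz",*c)
E
python3 look.py w2 wrist
```

```text
time: 4.17
eef_pos: [0.4364, 0.3193, 0.1814]
tcp_rot: [0.919, 0.395, 0.0, -0.0]
contact_force: [0.3, 0.5, -0.5]
opening: 0.998
tcp [0.4364 0.3193 0.1814] jaw deg -43.53 q6 1.204
```

View pics/w2.png

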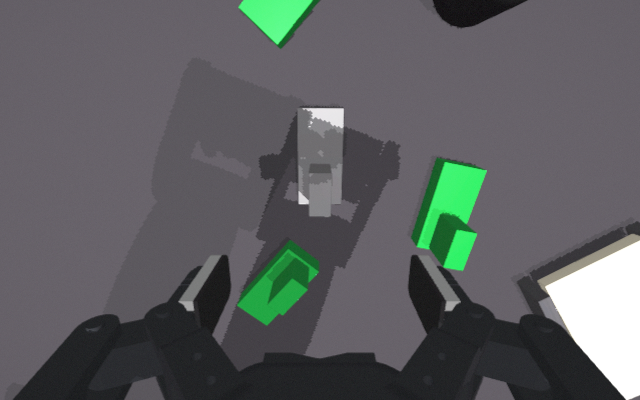

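The grey block is centred at (321,155), aligned with the camera, with its fin at (320,190). The green blocks are at (278,283), which is close, and (450,210). I'll refine the pose and check finger clearance.

```bash
python3 - <<'E'
from h import *
im=np.load("w2.npy").astype(int);z=np.load("w2.npz");c=[z[k] for k in z]
v=im.min(2);sat=im.max(2)-v
m=np.zeros((400,640),bool)
roi=np.s_[95:225,285:355]
r=[q for q in imaging.silhouettes("wrist","block")]
for q in r: print(round(q["p"],2),q["uv"],im[q["mask"]].mean(0).round())
g=[q for q in r if np.ptp(im[q["mask"]].mean(0))<30 and abs(q["uv"][0]-321)<30][0]["mask"]
mk=lambda x:[place(b,*x) for b in BLOCK]
x,f=fit([(c,g.astype(np.uint8))],mk,[.453,.338,.81],[.01,.01,.1]);print("block",x[:2].round(4),np.degrees(x[2]).round(2),f)
gr=(sat>80)
for n,roi,x0 in(("gA",np.s_[235:330,230:325],[.38,.27,0.9]),("gB",np.s_[150:275,405:495],[.51,.2,.6])):
    mm=np.zeros_like(m);mm[roi]=gr[roi]
    best=min((fit([(c,mm.astype(np.uint8))],mk,[*onplane(c,np.argwhere(mm).mean(0)[::-1],.02)[0][:2],a],[.01,.01,.3]) for a in np.radians([0,60,120,180,240,300])),key=lambda t:t[1])
    print(n,best[0][:2].round(4),np.degrees(best[0][2]).round(1),best[1])
o=im.astype(np.uint8)[:,:,::-1].copy()
for b in mk(x): cv2.polylines(o,[cv2.convexHull(proj(c,b).astype(np.float32)).astype(np.int32)],True,(0,0,255),1)
cv2.imwrite("pics/w2o.png",cv2.resize(o[80:340,220:500],None,fx=2,fy=2))
gp=place(np.array([[-.025,0,.033]]),*x)[0];print(gp);delta(gp)
E
```

```text
0.95 [276.0, 14.9] [ 77. 221. 118.]
0.8 [278.1, 281.8] [ 32. 138.  58.]
0.63 [321.6, 157.6] [132. 130. 133.]
0.56 [450.4, 211.7] [ 45. 191.  84.]
block [0.4528 0.3368] 46.05 0.054549583075778015
gA [0.3107 0.26  ] 190.6 0.5711354309165526
gB [0.5111 0.2045] 35.4 0.5393252094764153
[0.43548847 0.31875284 0.033     ]
tcp [0.4364 0.3192 0.1814] rows shift [-0.04  -0.016  5.935]
```

View pics/w2o.png

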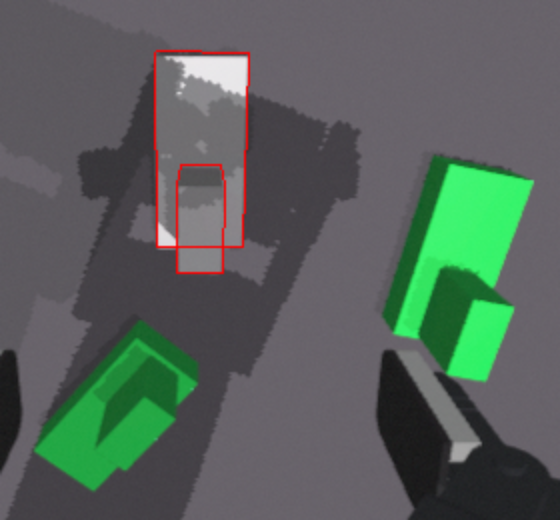

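The refined fit is (0.4528,0.3368) with yaw 46.05° and residual 0.05, and the overlay lies on the block. The greens stay clear of the fingers, so I'm descending with the jaws partly closed.

```bash
python3 -m creep '[0,0,1,0.1,0,0,2,0.1,0,0,3,0.1,0,0,3.8,0.1,0,0,4.5,0.1,0,0,5,0.1,0,0,5.4,0.1,0,0,5.7,0.1,0,0,5.9,0.1,0,0,5.95,0.1,0,0,5.95,0.1]' 100 40
python3 -m creep '[0,0,0,0,0,0,0,0,0,0,0,0,0,0,0,0,0,0,0,0,0,0,0,0,0,0,0,0,0,0,0,0]' 255 60
python3 look.py w3 wrist;  python3 look.py s3 side
```

```text
time: 5.18
eef_pos: [0.4369, 0.3192, 0.0328]
tcp_rot: [0.921, 0.389, 0.0, -0.0]
contact_force: [-0.4, 0.5, 0.3]
opening: 0.606
time: 5.85
eef_pos: [0.4373, 0.3194, 0.0335]
tcp_rot: [0.921, 0.389, 0.001, -0.0]
contact_force: [-0.7, 0.4, 5.9]
opening: 0.224
tcp [0.4373 0.3194 0.0335] jaw deg -44.23 q6 1.215
tcp [0.4373 0.3194 0.0335] jaw deg -44.22 q6 1.215
```

View pics/w3.png

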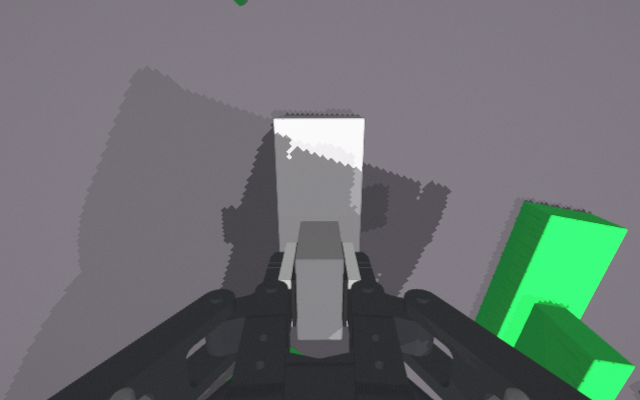

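The fin is gripped: opening 0.224 is about 19 mm, and the wrist view shows it between the pads at (320,290). I'll refit the stand jointly from the first scene and side pictures and w1.

```bash
python3 - <<'E'
from h import *
obs=[]
z=np.load("w1.npz");c1=[z[k] for k in z];im=np.load("w1.npy")
roi={"w1":(180,290,110,260),"scene":(185,250,270,360),"side":(185,250,295,365)}
D=[("w1",c1,im)]+[(n,cam(n),cv2.imread(f"pics/{n}0.png")[:,:,::-1]) for n in("scene","side")]
for n,c,im in D:
    a,b,e,f=roi[n];m=np.zeros((400,640));v=im.astype(int).min(2)
    g=np.clip((v-90)/ (235-90.),0,1) if n!="w1" else (v>225)*1.
    m[a:b,e:f]=g[a:b,e:f]
    w=np.ones((400,640))
    if n=="w1": w[250:,175:]=0   # finger
    obs.append((n,c,m,w))
def F(sel,ang):
    def f(x):
        s=0
        for n,c,m,w in obs:
            if n in sel: s+=(w*np.abs(render(c,[place(tilebox(ang(x)),*x[:3])])-m)).sum()/m.sum()
        return s
    return f
def run(sel,ang,x0,st):
    for _ in range(3):
        r=minimize(F(sel,ang),x0,method="Nelder-Mead",options=dict(initial_simplex=np.vstack([x0,np.array(x0)+np.diag(st)])));x0=r.x
    return r.x.round(4),np.degrees(r.x[2]).round(2),round(r.fun,4)
for sel in (["w1"],["scene"],["side"],["w1","scene","side"]):
    for a in(-.12,.12): print(sel,a,run(sel,lambda x:a,[.574,-.04,-.18],[.01,.01,.1]))
print(run(["w1","scene","side"],lambda x:x[3],[.574,-.04,-.18,0.],[.01,.01,.1,.1]))
E
```

```text
Traceback (most recent call last):
FileNotFoundError: [Errno 2] No such file or directory: 'w1.npz'
```

View pics/s3.png

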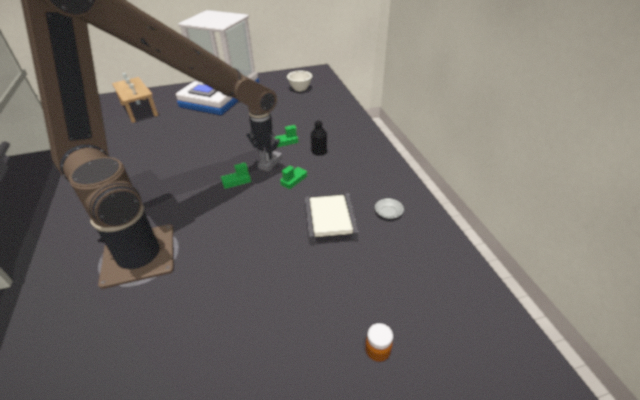

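```bash
cp c1.npz w1.npz; cat > st.py <<'E'
from h import *
obs=[]
z=np.load("w1.npz");c1=[z[k] for k in z];im=np.load("w1.npy")
roi={"w1":(180,290,110,260),"scene":(185,250,270,360),"side":(185,250,295,365)}
D=[("w1",c1,im)]+[(n,cam(n),cv2.imread(f"pics/{n}0.png")[:,:,::-1]) for n in("scene","side")]
for n,c,im in D:
    a,b,e,f=roi[n];m=np.zeros((400,640));v=im.astype(int).min(2)
    g=np.clip((v-90)/ (235-90.),0,1) if n!="w1" else (v>225)*1.
    m[a:b,e:f]=g[a:b,e:f]
    w=np.ones((400,640))
    if n=="w1": w[250:,175:]=0   # finger
    obs.append((n,c,m,w))
def F(sel,ang):
    def f(x):
        s=0
        for n,c,m,w in obs:
            if n in sel: s+=(w*np.abs(render(c,[place(tilebox(ang(x)),*x[:3])])-m)).sum()/m.sum()
        return s
    return f
def run(sel,ang,x0,st):
    for _ in range(3):
        r=minimize(F(sel,ang),x0,method="Nelder-Mead",options=dict(initial_simplex=np.vstack([x0,np.array(x0)+np.diag(st)])));x0=r.x
    return r.x.round(4),np.degrees(r.x[2]).round(2),round(r.fun,4)
for sel in (["w1"],["scene"],["side"],["w1","scene","side"]):
    for a in(-.12,.12): print(sel,a,run(sel,lambda x:a,[.574,-.04,-.18],[.01,.01,.1]))
print(run(["w1","scene","side"],lambda x:x[3],[.574,-.04,-.18,0.],[.01,.01,.1,.1]))
E
python3 st.py
```

```text
['w1'] -0.12 (array([ 0.5759, -0.0392, -0.1968]), np.float64(-11.27), np.float64(0.0465))
['w1'] 0.12 (array([ 0.5754, -0.0433, -0.1306]), np.float64(-7.48), np.float64(0.0766))
['scene'] -0.12 (array([ 0.5663, -0.0331, -0.1432]), np.float64(-8.2), np.float64(0.1914))
['scene'] 0.12 (array([ 0.5679, -0.0213, -0.3051]), np.float64(-17.48), np.float64(0.3268))
['side'] -0.12 (array([ 0.5727, -0.0371, -0.1909]), np.float64(-10.94), np.float64(0.1687))
['side'] 0.12 (array([ 0.5773, -0.0142, -0.1729]), np.float64(-9.91), np.float64(0.3857))
['w1', 'scene', 'side'] -0.12 (array([ 0.5731, -0.0386, -0.1996]), np.float64(-11.43), np.float64(0.4468))
['w1', 'scene', 'side'] 0.12 (array([ 0.5738, -0.0341, -0.179 ]), np.float64(-10.26), np.float64(0.952))
(array([ 0.5731, -0.0374, -0.1835, -0.1712]), np.float64(-10.51), np.float64(0.3986))
```

All three views agree that the -y end is raised. The stand is at about (0.574,-0.038) with yaw -11.3°. Now I lift the block and carry it to the lane behind the raised end.

```bash
python3 -m creep '[0,0,-0.8,0,0,0,-1.8,0,0,0,-3,0,0,0,-4,0,0,0,-4.4,0,0,0,-4.4,0]'
python3 - <<'E'
from h import *
delta([.535,-.234,.1435])
print(ctrl.get_state()["opening"])
E
```

```text
time: 6.45
eef_pos: [0.4379, 0.3196, 0.1449]
tcp_rot: [0.921, 0.389, 0.002, -0.0]
contact_force: [0.5, 0.0, -1.3]
opening: 0.227
tcp [0.4379 0.3196 0.1449] rows shift [-13.16   18.229   0.028]
0.22706940491497757
```

```bash
python3 -m creep '[-0.5,0.7,0,0,-1.3,1.8,0,0,-2.1,2.9,0,-0.5,-2.9,4,0,-1,-3.7,5.1,0,-1.5,-4.5,6.2,0,-2,-5.3,7.3,0,-2.5,-6.1,8.4,0,-3,-6.9,9.5,0,-3.5,-7.7,10.6,0,-4,-8.5,11.7,0,-4.5,-9.3,12.8,0,-5,-10.1,13.9,0,-5.5,-10.9,15,0,-6,-11.7,16.1,0,-6.6,-12.4,17.1,0,-6.6,-12.9,17.8,0,-6.6,-13.15,18.2,0,-6.6,-13.15,18.2,0,-6.6,-13.15,18.2,0,-6.6]'
python3 look.py w4 wrist;  python3 look.py s4 side; python3 look.py c4 scene
```

```text
time: 8.12
eef_pos: [0.5323, -0.2331, 0.1406]
tcp_rot: [0.773, 0.634, -0.0, -0.002]
contact_force: [-0.1, -0.1, -0.9]
opening: 0.221
tcp [ 0.5323 -0.2331  0.1406] jaw deg -11.27 q6 -0.391
tcp [ 0.5324 -0.2324  0.141 ] jaw deg -11.21 q6 -0.391
tcp [ 0.5326 -0.2322  0.1414] jaw deg -11.17 q6 -0.391
```

View pics/w4.png

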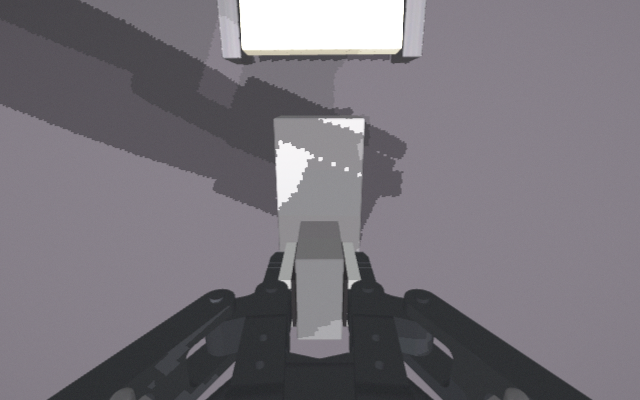

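View pics/s4.png

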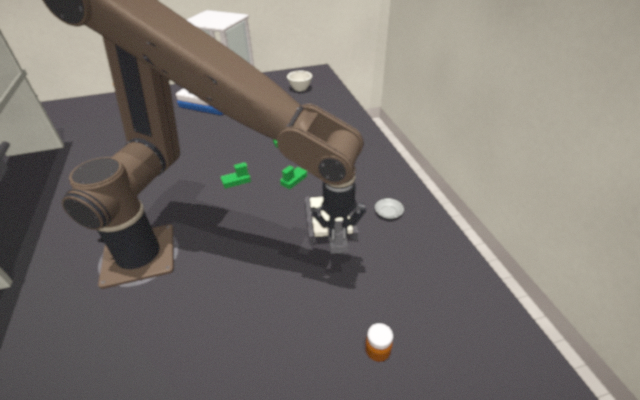

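The wrist view shows the tile's raised end edge as a level line at rows 50-55, columns 241-404. The block at (320,180) is centred and parallel to it. I'll measure the end edge and the rail ends.

```bash
python3 - <<'E'
from h import *
im=np.load("w4.npy");z=np.load("w4.npz");c=[z[k] for k in z]
cv2.imwrite("pics/w4z.png",cv2.resize(im[0:80,200:440],None,fx=3.3,fy=3.3,interpolation=cv2.INTER_NEAREST)[:,:,::-1])
for X0,Y0,yw in((.574,-.038,np.radians(-11.3)),):
    P=place(np.array([[-55,-88,0],[55,-88,0]])/1000,X0,Y0,yw);P[:,2]=.0507
    print("pred tile top edge",proj(c,P).round(1))
    P=place(np.array([[-72,-90,40],[-58,-90,40],[58,-90,40],[72,-90,40]])/1000,X0,Y0,yw);print("rails",proj(c,P).round(1))
p,A=tool();print(p)
E
```

```text
pred tile top edge [[244.3  50.6]
 [405.   50.6]]
rails [[224.4  55.9]
 [243.8  55.9]
 [405.   55.9]
 [424.5  55.9]]
[ 0.53280176 -0.23217414  0.14174731]
```

View pics/w4z.png

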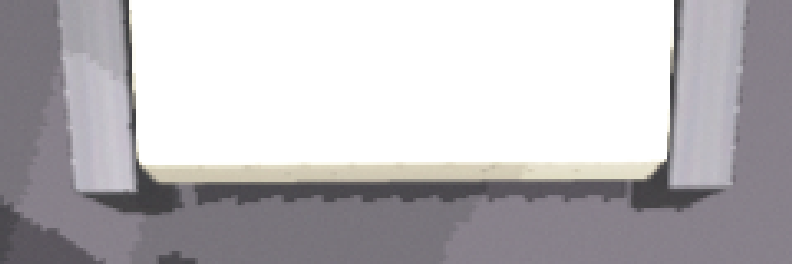

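The model prediction matches within about 2 px. The tip needs to go in about 80 mm, which leaves 42 mm of tongue under the tile. Lowering to the bench first.

```bash
python3 -m creep '[0,0,0.8,0,0,0,1.8,0,0,0,2.7,0,0,0,3.4,0,0,0,3.9,0,0,0,4.1,0,0,0,4.25,0,0,0,4.32,0,0,0,4.32,0,0,0,4.32,0]'
python3 look.py w5 wrist
```

```text
time: 9.1
eef_pos: [0.5341, -0.2343, 0.0358]
tcp_rot: [0.773, 0.635, 0.0, 0.001]
contact_force: [0.6, 0.1, -1.6]
opening: 0.224
tcp [ 0.5341 -0.2343  0.0358] jaw deg -11.22 q6 -0.392
```

View pics/w5.png

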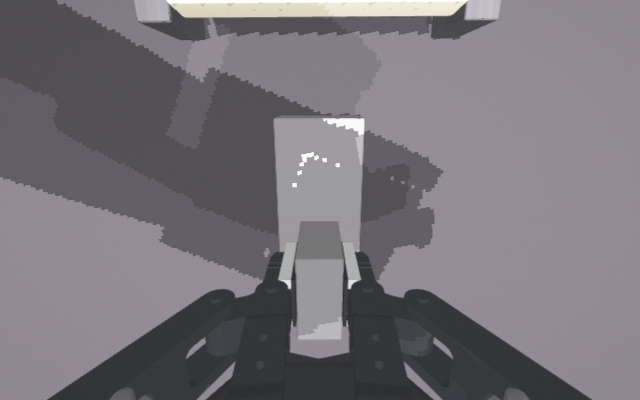

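The block is still about 2 mm off the bench (force -1.6 N, so hanging) and centred between the rail ends at columns 165 and 470. Lowering until contact.

```bash
python3 -m creep '[0,0,0.06,0,0,0,0.1,0,0,0,0.1,0]'
```

```text
time: 9.4
eef_pos: [0.534, -0.2345, 0.0335]
tcp_rot: [0.773, 0.634, 0.0, 0.001]
contact_force: [-0.8, 0.4, 3.6]
opening: 0.222
```

The block is on the bench (+3.6 N). Sliding it in along tool +x by 82 mm.

```bash
python3 -m creep '[0.2,0,0,0,0.4,0,0,0,0.6,0,0,0,0.85,0,0,0,1.1,0,0,0,1.35,0,0,0,1.6,0,0,0,1.8,0,0,0,2,0,0,0]'
python3 -m creep '[0.2,0,0,0,0.4,0,0,0,0.6,0,0,0,0.8,0,0,0,1,0,0,0,1.15,0,0,0,1.28,0,0,0,1.28,0,0,0,1.28,0,0,0]'
python3 look.py w6 wrist; python3 look.py s6 side
```

```text
time: 10.15
eef_pos: [0.5446, -0.1858, 0.0337]
tcp_rot: [0.773, 0.635, 0.0, 0.002]
contact_force: [-0.9, -4.7, 4.8]
opening: 0.224
time: 10.9
eef_pos: [0.5509, -0.1539, 0.0336]
tcp_rot: [0.773, 0.635, 0.001, 0.002]
contact_force: [-0.1, -3.5, 4.9]
opening: 0.227
tcp [ 0.5509 -0.1539  0.0336] jaw deg -11.19 q6 -0.254
tcp [ 0.5509 -0.1539  0.0336] jaw deg -11.2 q6 -0.254
```

View pics/w6.png

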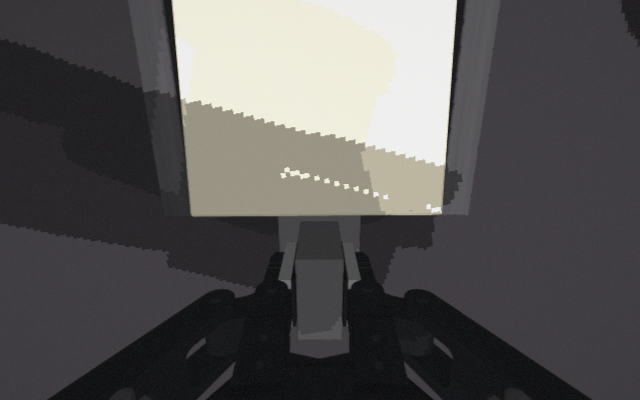

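The tongue is under the tile: the tile edge is at row 215 and the fin front at about row 222, outside. I'll compute the overlap.

```bash
python3 - <<'E'
from h import *
z=np.load("w6.npz");c=[z[k] for k in z];p,A=tool()
for zz in(.0345,.0507):
    e=onplane(c,[[190,215],[442,215]],zz)[:, :];print(zz,((e-p)@A).round(4), )
# fin top front edge row 222, z .066
print(((onplane(c,[[298,222],[340,222]],.066)-p)@A).round(4))
print(((onplane(c,[[279,218],[361,218]],.024)-p)@A).round(4))
E
```

```text
0.0345 [[ 0.0255 -0.0637 -0.0012]
 [ 0.0252  0.0594 -0.0007]]
0.0507 [[ 0.0317 -0.0564 -0.0173]
 [ 0.0315  0.0525 -0.0169]]
[[ 0.0346 -0.0088 -0.0325]
 [ 0.0346  0.0073 -0.0324]]
[[ 0.0197 -0.0218  0.0095]
 [ 0.0196  0.0213  0.0097]]
```

Overlap is about 43 mm of tongue. The measured tile width of 109 mm and the fin position of +18 mm both check out. Releasing and lifting straight up.

```bash
python3 -m creep '[0,0,0,0,0,0,0,0,0,0,0,0,0,0,0,0,0,0,-0.05,0,0,0,-0.05,0]' 100
python3 -m creep '[0,0,-0.5,0,0,0,-1.2,0,0,0,-2.2,0,0,0,-3.2,0,0,0,-3.2,0,0,0,-3.2,0]'
python3 look.py w7 wrist; python3 look.py s7 side
```

```text
time: 11.5
eef_pos: [0.5491, -0.1533, 0.0331]
tcp_rot: [0.773, 0.635, -0.0, -0.0]
contact_force: [-0.0, -0.3, 0.4]
opening: 0.611
time: 12.0
eef_pos: [0.5508, -0.1542, 0.1163]
tcp_rot: [0.773, 0.635, 0.001, 0.002]
contact_force: [-0.2, 0.2, -1.7]
opening: 0.609
tcp [ 0.5508 -0.1542  0.1163] jaw deg -11.23 q6 -0.254
tcp [ 0.5495 -0.1536  0.1143] jaw deg -11.23 q6 -0.254
```

View pics/w7.png

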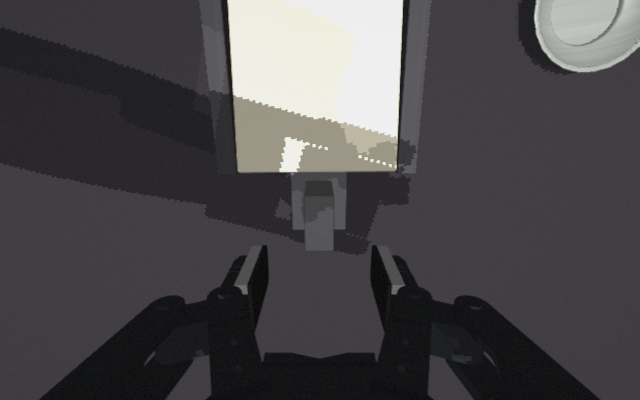

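The block stayed in place, with the fin free at (319,210). Closing the gripper and moving over the raised end, 66 mm from the axle.

```bash
python3 -m creep '[0.4,0,0,0,0.9,0,0,0,1.4,0,0,0,1.8,0,0,0,2.1,0,0,0,2.1,0,0,0,2.1,0,0,0,2.1,0,0.2,0]' 255 40
python3 -m creep '[0,0,0.5,0,0,0,1,0,0,0,1.5,0,0,0,1.9,0,0,0,2.2,0,0,0,2.3,0,0,0,2.3,0]'
```

```text
time: 12.77
eef_pos: [0.5604, -0.1022, 0.1093]
tcp_rot: [0.773, 0.635, 0.001, 0.001]
contact_force: [0.6, -0.5, 0.8]
opening: 0.002
time: 13.35
eef_pos: [0.5588, -0.1019, 0.0495]
tcp_rot: [0.773, 0.634, -0.001, -0.001]
contact_force: [-0.7, -0.3, -1.1]
opening: -0.006
```

```bash
python3 -m creep '[0,0,0.05,0,0,0,0.1,0,0,0,0.15,0,0,0,0.2,0,0,0,0.25,0,0,0,0.3,0,0,0,0.35,0,0,0,0.35,0]'; python3 -m creep '[0,0,0.04,0,0,0,0.08,0,0,0,0.08,0,0,0,0.08,0]'
```

```text
time: 14.02
eef_pos: [0.5592, -0.1019, 0.0417]
tcp_rot: [0.773, 0.635, -0.0, -0.0]
contact_force: [-0.0, -0.7, -0.2]
opening: -0.002
time: 14.35
eef_pos: [0.5595, -0.102, 0.0401]
tcp_rot: [0.773, 0.635, 0.0, -0.0]
contact_force: [-0.6, 0.4, 0.6]
opening: -0.001
```

```bash
python3 -m creep '[0,0,0.04,0,0,0,0.08,0,0,0,0.08,0,0,0,0.08,0]'; python3 -m creep '[0,0,0.04,0,0,0,0.08,0,0,0,0.08,0,0,0,0.08,0]'
```

```text
time: 14.68
eef_pos: [0.5596, -0.102, 0.04]
tcp_rot: [0.773, 0.635, -0.0, -0.0]
contact_force: [-5.2, 1.4, 10.6]
opening: -0.001
time: 15.02
eef_pos: [0.5597, -0.102, 0.04]
tcp_rot: [0.773, 0.635, -0.001, -0.001]
contact_force: [-9.9, 2.7, 21.1]
opening: -0.003
```

```bash
python3 -m creep '[0,0,-0.04,0,0,0,-0.04,0,0,0,-0.04,0]'; python3 look.py w8 wrist; python3 look.py s8 side; python3 look.py c8 scene
python3 - <<'E'
import cv2,numpy as np
a=np.load("s8.npy")[160:270,260:400];b=np.load("c8.npy")[170:280,260:400]
cv2.imwrite("pics/sc8.png",np.hstack([cv2.resize(k,None,fx=2.8,fy=2.8,interpolation=cv2.INTER_CUBIC) for k in(a,b)])[:,:,::-1])
E
```

```text
time: 15.27
eef_pos: [0.5597, -0.102, 0.04]
tcp_rot: [0.773, 0.635, -0.001, -0.001]
contact_force: [-6.9, 1.6, 15.3]
opening: -0.002
tcp [ 0.5597 -0.102   0.04  ] jaw deg -11.2 q6 -0.163
tcp [ 0.5597 -0.102   0.0401] jaw deg -11.2 q6 -0.163
tcp [ 0.5596 -0.102   0.04  ] jaw deg -11.2 q6 -0.163
```

View pics/w8.png

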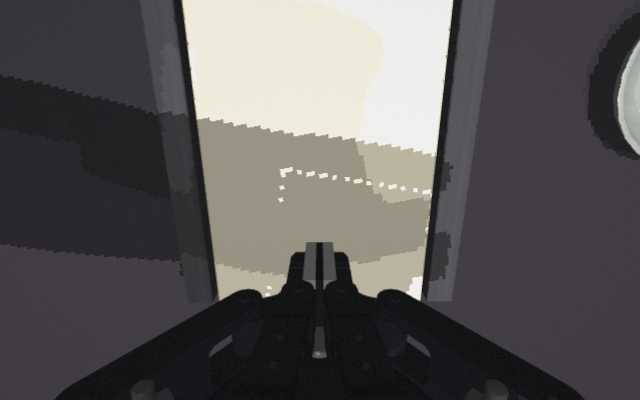

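View pics/sc8.png

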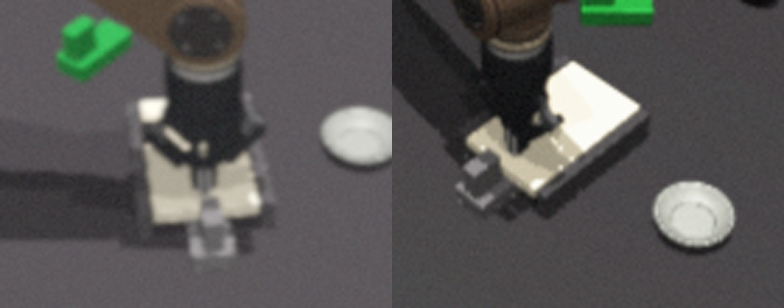

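The tile edges meet the rail ends at the same row (about 300), flush. The block's fin shows outside the end in both the side and scene views, and the fingertip is steady at z = 0.040 m with about 15 N. Handing in.

```bash
python3 -c "
from plant import ctrl
s=ctrl.get_state();print(s['eef_pos'],s['contact_force'],s['time']);print(ctrl.sign_off())"
```

```text
[ 0.5596428  -0.10202163  0.04001021] [-7.28392458  1.17235175 16.10169913] 15.4167
the job is handed in; nothing more can be done
None
```

The tile is level on the grey block, and I handed the job in at 15.4 s with the closed gripper still pressing it down. `sign_off` reports no verdict.

**What I did:** I gripped the grey block by its fin and carried it over the stand to the raised (-y) end. I set it flat on the bench, slid it in tongue first, let go, then pressed that end of the tile down.

**Last checks:**
- **Insertion:** about 43 mm of tongue was under the tile, measured before I let go; the task asks for at least 35 mm. The block stayed in place when released, and the fin is outside.
- **Level:** the fingertip held steady at z = 0.040 m, the rail height. Raising the push from about 10 N to 21 N did not move it, so the tile is resting on the block. In the wrist picture the tile looks flush with the rails.
- **Force:** I backed the push off to about 16 N. A sideways force of about 7 N remains, with no slipping seen.
- **Bystanders:** I touched none of them. The dish shows in its place in the last pictures. I did not measure the bottle and the jar again after the move.

**Disagreement:** the scene camera on its own put the stand's yaw about 3° and its position up to 1 cm off the other views. The wrist close-up settled it, agreeing with the pose I used within about 2 px.

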